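# Fit the loose crank to the lid press and wind it down

### The arm

A 6-joint arm with a two-finger parallel gripper is mounted at the origin on a cart in front of the work surface, level with it; the furniture and walls round the work are solid. World frame = base frame: x ahead of the robot, y to its left, z up, the work surface at z = 0. Lengths are in mm, angles in rad, forces in N, time in s.
With the tool pointing down it reaches from about 350 to 775 mm from the base axis. Payload 7.3 kg.
Tool frame: the origin (TCP) lies between the finger pads; the fingertips stand 25 mm ahead of it and the grasp point (between the pads) lies 6 mm ahead of it; z points along the fingers, y is the line along which they close (so a half turn about z gives the same grasp; the last joint's range is limited). The gripper opens to 92 mm and grips with 3 to 60 N. Pads are 19 mm wide; open, the fingers measure 130 mm over their backs; the gripper's body (75 mm by 190 mm) begins 47 mm behind the grasp point.
Start: joints at [-1.426, 0.342, 1.524, -0, 1.275, -0.146], TCP at [150.549, -502.969, 251.741] pointing down, gripper open.
Joint ranges: [-2.53, 2.53], [-0.77, 2.02], [0.04, 2.7], [-1, 4.14], [0.28, 2.66], [-3.11, 3.11]. Speed limits (rad/s): [2.57, 2.57, 3.14, 3.14, 3.14, 3.14].

### API

Orientations are given as [roll, pitch, yaw] about the fixed x, y, z axes, in that order (R = Rz(yaw) Ry(pitch) Rx(roll)).
In Python, from plant import bot gives the robot as it stands.
- The arm moves only by the tool play_rows, never from a script. Its argument "commands" is a list of rows, each an object of numbers: "x", "y", "z": the shift along the tool's x, y, z in m; "twist": the turn about the tool's z in degrees. In form: [{"x": .., "y": .., "z": .., "twist": ..}, ...]. A call has exactly 8 rows; each row is the pose to reach, as a shift and turn from the pose commanded when the call began, along the tool's axes at that moment; what a row does not reach only later rows make up. A row lasts 1/10 s, in which the tool goes at most 50 mm and 8.59 degrees, less where a joint would pass 70% of its speed; a pose out of reach is approached as far as the arm can. A call with a gripper value outside its range is refused whole. "jaw" is the closure, from 0 (fully open) to 1 (shut), set as the call begins (left out, the last holds). The fingers move at their own pace and stop on an object; the grip force is fixed at half the most. Time passes only in rows, so rows that repeat a pose let the fingers close, or fill a call up. It gives the time, the measured TCP pose, the force, the opening and the grip force at its end, in the units of the state.
- bot.get_obs(): the state, without advancing time (a new reading comes with each control period).
- bot.capture(name): name is "scene" or "top"; returns a dict with "pixels" (420x560x3 uint8, red, green, blue), "fx", "fy", "cx", "cy" (pixels), "k1" (the pictures are not rectified: a ray, as slopes to the right and down, at radius r is drawn at 1 + k1 r^2 times it, then the intrinsics apply), "eye" and "rotation" of the camera in the world. Camera axes: x right, y down, z forward; pixel columns grow to the right and rows downward; lengths in mm; the calibration is good to about 2 mm. A picture is of the moment at which its call begins. There is no depth.
- bot.close_job(): hands the job in; it is judged then, once.
The state is a dict: "time": time; "joint_positions": joint angles; "dq": joint speeds; "tau": joint torques, N m; "tool_pos": TCP position; "tcp_rot": TCP orientation; "contact_force": force on the tool from outside, world axes, zero at the start; "moment": the same for the moment, N m; "grip_width": finger opening in mm; "finger_force": force on a finger pad.
Only numpy, scipy, OpenCV 4.12 (cv2) and the standard library are available. Lean on these libraries where they do the work, as an engineer would, in place of code of your own. Each camera call takes 0.05 s, during which the arm holds its last target. There are 200 camera calls.

### The job

Clamp the lid of the tub that stands in the lid press: put the loose crank upright on the press's tower, feel gently for the hidden square drive until the crank has dropped fully home, then wind it clockwise until the press plate sits firmly on the tub's lid. Do not ram or force the crank, leave it standing seated on the tower, and do not disturb the things standing around.

Things in the scene. Friction and masses are not known exactly. Their poses are not given: they have to be found in the camera images.
- press: the lid press, fixed: wooden base 105 x 156 mm, two steel posts, a dark beam along its y axis (upper side at 118 mm), and in the middle a round steel tower, 38 mm across, flaring to 47 mm at its mouth, rising to 158 mm. A lidded tub stands under its plate. Origin: centre of the underside, z up.
- press_mouth (a point): centre of the tower's mouth, level with its rim, 158 mm above the worktop, axis vertical. The mouth, 39 mm wide inside, narrows within 6 mm of depth to a round bore of 30.4 mm. A thin slit dust seal hides the inside and offers no resistance.
- spindle_face (a point): centre of the spindle's flat upper face, hidden inside the tower 18 mm below the rim. In it is a square socket, 22.6 mm wide, 18 mm deep, at an unknown angle that can only be felt (this point's axes are the press's): four positions 90 degrees apart fit, each to about 6 degrees. Friction of 0.16 N m holds the spindle: a stem turned on it under light pressure slides; once seated it turns it.
- press_plate (a joint): how far the press plate is down, in m: 0 is right up, 0.023 is sitting on the tub's lid, a solid stop where the crank goes stiff. It goes down 0.0033 m per rad (about 20.6 mm a turn) as the spindle is turned clockwise seen from above, and stays where it is left. It does not tell the angle of the socket.
- crank_grip (a point): centre of the black flat-sided grip block on top of the loose crank, on the crank's axis, 62 mm above its underside. Block: 24 mm across its two flat sides (along y), 28 mm along x, from 41 to 80 mm above the underside. z is the crank's axis (up), x points along the 14 mm wide arm, whose top is 48 mm above the underside.
- crank: the loose crank, 0.3 kg, standing on the skirt of its round steel cover (74 mm outside, 68 mm inside, fits over the tower). Under the cover is a square stem, on top a grip block, an arm with a knob and, on a 46 mm tail opposite, a 28 mm round counterweight that balances them (top 57 mm up). Origin: centre of the underside, z up, x along the arm.
- crank_tip (a point): centre of the lower end of the crank's stem (20 mm square, sides along the crank's x and y, stepped to 15 mm over its last 2 mm), inside the skirt, 61 mm below point crank_grip. Fully home, the cover rests on the tower's rim and this point is 34 mm below point press_mouth; not aligned, the stem stands on the spindle with this point about 20 mm below it.
- crank_knob (a point): centre of the round upright black knob at the end of the crank's arm, 85 mm from the crank's axis and 9 mm above the centre of the grip block; 23 mm thick, 38 mm high, it spins freely on its pin.
- mug_blue: white mug with dots, 91 mm high, loose, a bystander
- lemon: lemon, 78 mm long, loose, a bystander
- salt_shaker: salt shaker, 90 mm high, loose, a bystander
- oregano: herb jar, 98 mm high, loose, a bystander

How it is judged (in metres and radians):
On the way, in this order (a step that is already met when the one before it is completed fails the run):
1. the crank has dropped fully home in the hidden square, before the plate is down (z of crank_tip in the frame of press_mouth below -0.031 m and horizontal distance between crank_tip and press_mouth below 0.005 m and angle between crank_tip's own z axis and vertical below 0.1 rad and value of joint press_plate below 0.015 m), for 0.2 s.
2. the plate has been wound down onto the tub's lid with the crank seated (value of joint press_plate above 0.0222 m and z of crank_tip in the frame of press_mouth below -0.03 m), for 0.2 s.
At the end, for the whole second after the job is handed in: the plate is on the tub's lid (within 1 mm) and the crank is left seated in the tower: stem end at least 30 mm below the tower's rim, within 5 mm of its axis, upright within 6 degrees, at rest (value of joint press_plate above 0.022 m and z of crank_tip in the frame of press_mouth below -0.03 m and horizontal distance between crank_tip and press_mouth below 0.005 m and angle between crank_tip's own z axis and vertical below 0.1 rad and linear speed of crank below 0.02 m/s); the robot touches nothing.
It fails at once if the crank is rammed against the press before it is home (over 45 N) (contact force between crank and press above 45 N and z of crank_tip in the frame of press_mouth above -0.031 m).
It fails at once if the seated crank is forced (over 350 N between stem and socket, about 30 N of push at the knob) (contact force between crank and press above 350 N).
It fails at once if a bystander is pushed more than 30 mm (distance of any of mug_blue, lemon, salt_shaker, oregano from where it was at the start of the episode above 0.03 m).
It fails at once if the crank is tipped over (angle between crank_tip's own z axis and vertical above 0.6 rad).
It also fails if it takes over 72 s, if anything falls off the work surface, if the arm or the gripper's body presses on something with over 40 N, if the wrist force passes 120 N, or if a joint passes its speed limit or range.

## Working session

There is one attempt and no reset: what is moved stays moved. The work goes in short steps, Python scripts to look and compute and a tool call to move; the robot and the scene stay as the last step left them, time stands still between calls to the robot, and variables do not carry over. Pictures are saved under pics/ and viewed, at most 10 in all, crops included, and the job is handed in when it is done.

Besides the shell and the picture viewer there is one more tool, called after "Call:" as a command line: name --argument value ..., lists and objects as JSON in quotes. play_rows: Moves the arm, as the interface text tells. Its arguments: {"type":"object","properties":{"commands":{"type":"array"},"jaw":{"type":"number"}},"required":["commands"]}

```bash
mkdir -p pics; ls
cat > h.py <<'E'
import numpy as np, cv2
from plant import bot
def cap(n,f=None):
    c=bot.capture(n)
    if f: cv2.imwrite(f'pics/{f}.png',cv2.cvtColor(c['pixels'],cv2.COLOR_RGB2BGR))
    return c
def ray(c,u,v):
    K=np.array([[c['fx'],0,c['cx']],[0,c['fy'],c['cy']],[0,0,1.]])
    p=cv2.undistortPoints(np.array([[[u,v]]],float),K,np.array([c['k1'],0,0,0,0.]))[0,0]
    return np.array(c['eye'],float),np.array(c['rotation'])@np.array([p[0],p[1],1.])
def onz(c,u,v,z):
    e,d=ray(c,u,v); return e+d*(z-e[2])/d[2]
def proj(c,P):
    q=np.array(c['rotation']).T@(np.array(P,float)-np.array(c['eye'])); x,y=q[:2]/q[2]; s=1+c['k1']*(x*x+y*y)
    return c['fx']*x*s+c['cx'],c['fy']*y*s+c['cy']
E
python3 - <<'E'
from h import *
for n in('scene','top'):
    c=cap(n,n+'0'); print(n,{k:np.round(v,3).tolist() for k,v in c.items() if k!='pixels'})
print(bot.get_obs())
E
```

```text
pics
scene {'fx': 403.867, 'fy': 403.867, 'cx': 283.884, 'cy': 213.651, 'k1': -0.025, 'eye': [282.962, -393.816, 884.972], 'rotation': [-2.53, -0.006, -0.722]}
top {'fx': 517.476, 'fy': 517.476, 'cx': 282.216, 'cy': 211.519, 'k1': 0.049, 'eye': [509.116, -33.519, 1250.183], 'rotation': [-3.038, 0.017, -1.564]}
{'time': 0.1, 'joint_positions': array([-1.42601575e+00,  3.42651276e-01,  1.52492762e+00,  8.09334129e-06,
        1.27541059e+00, -1.46031757e-01]), 'dq': array([-6.48059349e-04, -3.36995236e-03, -1.49912170e-03, -5.98202589e-05,
       -2.77374894e-04,  1.36663805e-03]), 'tau': array([ 3.96477248e-03, -4.32003200e+01, -2.44694263e+01,  7.19867810e-02,
        5.26211236e-02, -3.66790596e-05]), 'tool_pos': array([ 150.4922668 , -502.61881347,  251.11322141]), 'tcp_rot': array([-3.14021181e+00, -2.10915314e-04,  2.90809832e-01]), 'contact_force': array([ 0.03228181, -0.51239623,  0.31319241]), 'moment': array([-0.048694  , -0.0099491 ,  0.01062193]), 'finger_force': 0.0, 'grip_width': 91.76364513366244}
```

View pics/top0.png

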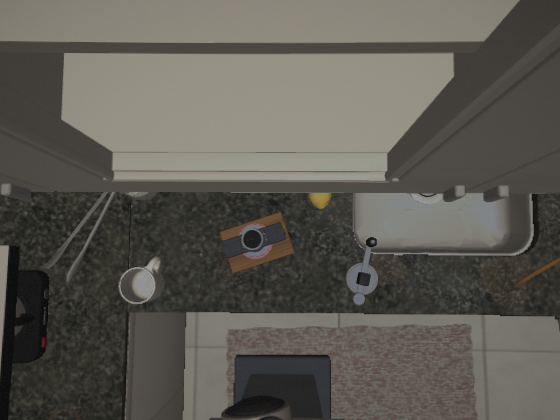

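View pics/scene0.png

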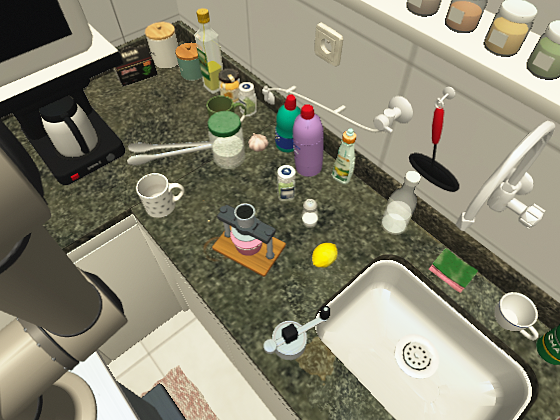

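Top view: press tower at about (252,239), crank grip (364,279), knob (372,242), counterweight (359,299). In the scene view the tower mouth is at (245,213), grip at (291,333) and knob at (324,312). I'll refine these with enlarged crops.

```bash
sed -i "s/^import numpy.*/&\nfrom scipy.spatial.transform import Rotation as Ro/; s/np.array(c\['rotation'\])/Ro.from_euler('xyz',c['rotation']).as_matrix()/" h.py
python3 - <<'E'
from h import *
t=cv2.imread('pics/top0.png'); s=cv2.imread('pics/scene0.png')
def cr(i,x,y,w,h,k): return cv2.resize(i[y:y+h,x:x+w],None,fx=k,fy=k,interpolation=cv2.INTER_CUBIC)
a=np.hstack([cr(t,215,205,80,60,5),cr(t,330,235,80,75,5)[:300]])
b=np.hstack([cr(s,205,195,80,60,5),cr(s,260,300,80,60,5)])
cv2.imwrite('pics/crop0.png',np.vstack([a,b])[:600])
c=cap('top')
for n,(u,v),z in [('tower',(252,239),158),('grip',(364,279),80),('knob',(372,242),90),('cw',(359,299),57)]: print(n,onz(c,u,v,z))
c=cap('scene')
for n,(u,v),z in [('tower',(245,213),158),('grip',(291,333),80),('knob',(325,312),90),('cw',(270,346),57)]: print(n,onz(c,u,v,z))
E
```

```text
tower [563.44586023  49.29165486 158.        ]
grip [ 479.64135403 -196.43849567   80.        ]
knob [ 561.83572495 -213.68125048   90.        ]
cw [ 434.05302201 -187.83665327   57.        ]
tower [559.691514    43.27490033 158.        ]
grip [ 475.81913996 -204.04434806   80.        ]
knob [ 555.32336845 -219.90822138   90.        ]
cw [ 431.10293601 -190.44431764   57.        ]
```

View pics/crop0.png

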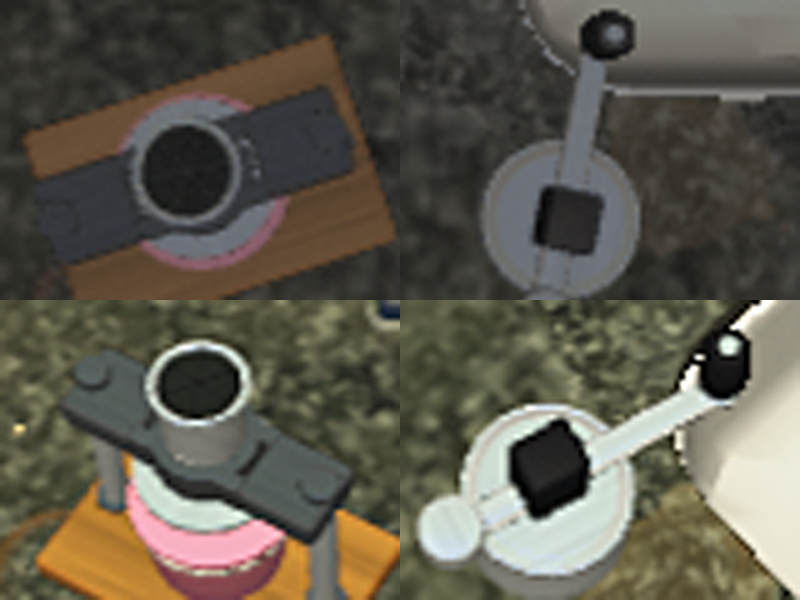

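Run:
```python
from h import *
ct=cap('top');cs=cap('scene')
def tri(a,b):
    A=[];B=[]
    for c,p in((ct,a),(cs,b)):
        e,d=ray(c,*p);d/=np.linalg.norm(d);M=np.eye(3)-np.outer(d,d);A.append(M);B.append(M@e)
    return np.linalg.solve(sum(A),sum(B))
for n,a,b,z in [('tower',(252.3,239.4),(244.5,211.7),158),('coverdisk',(361.9,278.9),(289.3,337.9),41),('grip',(363.6,278.7),(288.8,331),80),('knob',(371.6,241.8),(325,309.5),90)]:
    print(n,onz(ct,*a,z),onz(cs,*b,z),tri(a,b))
for c in(ct,cs):
  for P in ([479,-200,41],[479,-200,80],[560,46,158]): print(proj(c,P))
# beam direction
for (p,q) in [((8,235),(70,235))]: pass
print(onz(ct,215+38/5,205+225/5,118),onz(ct,215+345/5,205+130/5,118))
```

```text
tower [562.60516041  48.64644069 158.        ] [561.0295257  46.7570275 158.       ] [562.65635512  49.02647651 154.11114353]
coverdisk [ 478.84278383 -197.04834417   41.        ] [ 475.47965085 -200.28492205   41.        ] [ 478.21039143 -198.17742271   30.6992148 ]
grip [ 480.29664503 -195.55713187   80.        ] [ 475.21572427 -198.04345874   80.        ] [ 478.90202401 -196.22986703   69.40054062]
knob [ 562.27509197 -212.79940404   90.        ] [ 559.1238212  -216.05805773   90.        ] [ 562.53456821 -214.10179063   80.6873888 ]
(np.float64(363.18460148805764), np.float64(278.8431867152676))
(np.float64(365.6065962641121), np.float64(279.3051011139687))
(np.float64(253.53618312826183), np.float64(240.6417674190352))
(np.float64(290.4558401713264), np.float64(336.7075468244635))
(np.float64(290.8351943690703), np.float64(330.50463366621483))
(np.float64(244.34439083518814), np.float64(212.16206634759334))
[541.05055451 116.29711408 118.        ] [583.3696352 -17.627686  118.       ]
```

Tower axis ≈ (562,48). Crank axis ≈ (478,-198), arm yaw ≈ -11° (knob 84.5 mm away, given 85 mm). Press yaw ≈ 17.5°.

```bash
cat >> h.py <<'E'
def goto(x,y,z,yaw=None):
    o=bot.get_obs(); R=Ro.from_euler('xyz',o['tcp_rot']); y0=np.degrees(o['tcp_rot'][2])
    d=R.inv().apply(np.array([x,y,z])-o['tool_pos'])/1000
    print('t',round(o['time'],1),'shift',d.round(4),'twist',None if yaw is None else round((y0-yaw+180)%360-180,1),'pos',o['tool_pos'].round(1),'yaw',y0.round(1),'j6',np.degrees(o['joint_positions'][5]).round(1),'F',o['contact_force'].round(1))
E
python3 -c "
from h import *
goto(478,-198,200,169.1)"
```

```text
t 0.3 shift [ 0.4011 -0.1981  0.0516] twist -152.4 pos [ 150.5 -502.9  251.5] yaw 16.7 j6 -8.4 F [1.1 1.2 1. ]
```

Call:
play_rows --commands '[{"x": 0.03, "y": -0.015, "z": 0, "twist": -8.5}, {"x": 0.07, "y": -0.035, "z": 0, "twist": -17}, {"x": 0.11, "y": -0.055, "z": 0, "twist": -25.5}, {"x": 0.15, "y": -0.075, "z": 0, "twist": -34}, {"x": 0.19, "y": -0.095, "z": 0, "twist": -42.5}, {"x": 0.23, "y": -0.115, "z": 0, "twist": -51}, {"x": 0.27, "y": -0.135, "z": 0, "twist": -59.5}, {"x": 0.31, "y": -0.155, "z": 0, "twist": -68}]' --jaw 0

```text
time: 1.1
tool_pos: [404.2, -264.1, 251.9]
tcp_rot: [3.141, 0.0, 1.484]
contact_force: [0.8, -1.0, 0.3]
grip_width: 92.1
finger_force: 0.0
```

```bash
python3 -c "
from h import *
goto(478,-198,200,169.1)"
```

```text
t 1.1 shift [0.0723 0.0678 0.0519] twist -84.1 pos [ 404.2 -264.1  251.9] yaw 85.0 j6 -37.3 F [ 0.8 -1.   0.3]
```

Call:
play_rows --commands '[{"x": 0.01, "y": 0.01, "z": 0.006, "twist": -8.5}, {"x": 0.02, "y": 0.02, "z": 0.012, "twist": -17}, {"x": 0.03, "y": 0.03, "z": 0.018, "twist": -25.5}, {"x": 0.04, "y": 0.038, "z": 0.024, "twist": -34}, {"x": 0.05, "y": 0.046, "z": 0.03, "twist": -42.5}, {"x": 0.06, "y": 0.055, "z": 0.035, "twist": -51}, {"x": 0.072, "y": 0.068, "z": 0.04, "twist": -59.5}, {"x": 0.072, "y": 0.068, "z": 0.042, "twist": -68}]'

```text
time: 1.9
tool_pos: [478.5, -199.0, 209.2]
tcp_rot: [3.141, -0.0, 2.672]
contact_force: [-0.4, 0.5, -0.2]
grip_width: 91.8
finger_force: 0.0
```

```bash
python3 -c "
from h import *
goto(478,-198,71,169.1)
c=cap('top','t1');s=cap('scene','s1')
a=np.hstack([c['pixels'][190:330,270:450],s['pixels'][270:410,200:380]])
cv2.imwrite('pics/c1.png',cv2.resize(a[:,:,::-1],None,fx=2.2,fy=2.2))"
```

```text
t 1.9 shift [0.0009 0.0006 0.1382] twist -16.0 pos [ 478.5 -199.   209.2] yaw 153.1 j6 -94.2 F [-0.4  0.5 -0.2]
```

View pics/c1.png

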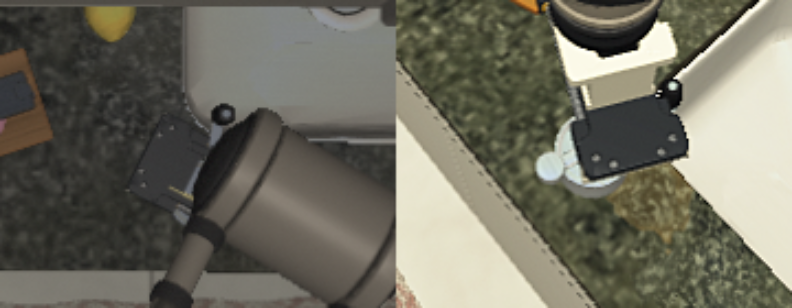

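The gripper sits centred above the crank, with knob (222,115) and counterweight (550,165) showing on either side. Descending.

Call:
play_rows --commands '[{"x": 0, "y": 0, "z": 0.01, "twist": -8}, {"x": 0.001, "y": 0.0005, "z": 0.03, "twist": -16}, {"x": 0.001, "y": 0.0005, "z": 0.06, "twist": -16}, {"x": 0.001, "y": 0.0005, "z": 0.09, "twist": -16}, {"x": 0.001, "y": 0.0005, "z": 0.115, "twist": -16}, {"x": 0.001, "y": 0.0005, "z": 0.13, "twist": -16}, {"x": 0.001, "y": 0.0005, "z": 0.138, "twist": -16}, {"x": 0.001, "y": 0.0005, "z": 0.138, "twist": -16}]'

```text
time: 2.8
tool_pos: [476.4, -199.3, 71.1]
tcp_rot: [3.141, -0.001, 2.941]
contact_force: [0.3, 0.1, 0.8]
grip_width: 91.4
finger_force: 0.0
```

Call:
play_rows --commands '[{"z": 0}, {"z": 0}, {"z": 0}, {"z": 0}, {"z": 0}, {"z": 0}, {"z": 0}, {"z": 0}]' --jaw 1

```text
invalid input at $.commands[0]: expected keys x, y, z, twist
```

Call:
play_rows --commands '[{"z": 0}, {"z": 0}, {"z": 0}, {"z": 0}, {"z": 0}, {"z": -0.005}, {"z": -0.01}, {"z": -0.02}]'

```text
invalid input at $.commands[0]: expected keys x, y, z, twist
```

```bash
python3 -c "
from h import *
print(bot.get_obs());goto(562,48,250,-160)"
```

```text
{'time': 2.8, 'joint_positions': array([-5.44751147e-01,  5.46731168e-01,  1.76736498e+00, -9.95581806e-05,
        8.29016312e-01, -1.91490306e+00]), 'dq': array([ 2.24756677e-05, -2.91095881e-02, -2.41388243e-02,  9.55136592e-04,
        2.00298840e-02, -1.19547069e-02]), 'tau': array([-6.89009624e-02, -4.54059899e+01, -1.70275265e+01, -4.69134212e-02,
       -1.59040298e-01,  3.50668340e-02]), 'tool_pos': array([ 476.38970994, -199.34279046,   71.11137967]), 'tcp_rot': array([ 3.14114894e+00, -1.45543736e-03,  2.94101588e+00]), 'contact_force': array([0.3005681 , 0.08930869, 0.80071283]), 'moment': array([ 0.05785141, -0.17196864,  0.03146736]), 'finger_force': 0.0, 'grip_width': 91.40121821882072}
t 2.8 shift [-0.0344  0.2595 -0.1788] twist -31.5 pos [ 476.4 -199.3   71.1] yaw 168.5 j6 -109.7 F [0.3 0.1 0.8]
```

Call:
play_rows --commands '[{"x": 0, "y": 0, "z": 0, "twist": 0}, {"x": 0, "y": 0, "z": 0, "twist": 0}, {"x": 0, "y": 0, "z": 0, "twist": 0}, {"x": 0, "y": 0, "z": 0, "twist": 0}, {"x": 0, "y": 0, "z": 0, "twist": 0}, {"x": 0, "y": 0, "z": 0, "twist": 0}, {"x": 0, "y": 0, "z": 0, "twist": 0}, {"x": 0, "y": 0, "z": 0, "twist": 0}]' --jaw 1

```text
time: 3.6
tool_pos: [476.8, -199.3, 71.7]
tcp_rot: [-3.142, -0.0, 2.944]
contact_force: [0.0, -0.2, 0.7]
grip_width: 32.0
finger_force: 0.0
```

```bash
python3 -c "
from h import *
o=bot.get_obs();print(o['grip_width'],o['finger_force'],o['moment']);goto(562,48,250,-160)"
```

```text
32.00495642242556 0.0 [ 0.13375283 -0.11521219  0.03406806]
t 3.6 shift [-0.0349  0.2592 -0.1783] twist -31.3 pos [ 476.8 -199.3   71.7] yaw 168.7 j6 -109.8 F [ 0.  -0.2  0.7]
```

Nearly closed. Keep closing, then lift to about z 245.

Call:
play_rows --commands '[{"x": 0, "y": 0, "z": 0, "twist": 0}, {"x": 0, "y": 0, "z": 0, "twist": 0}, {"x": 0, "y": 0, "z": 0, "twist": 0}, {"x": 0, "y": 0, "z": 0, "twist": 0}, {"x": 0, "y": 0, "z": -0.005, "twist": 0}, {"x": 0, "y": 0, "z": -0.02, "twist": 0}, {"x": 0, "y": 0, "z": -0.04, "twist": 0}, {"x": 0, "y": 0, "z": -0.06, "twist": 0}]'

```text
time: 4.4
tool_pos: [476.5, -199.5, 132.1]
tcp_rot: [-3.141, -0.001, 2.944]
contact_force: [-0.1, -0.8, -2.6]
grip_width: 23.9
finger_force: 30.0
```

Call:
play_rows --commands '[{"x": 0, "y": 0, "z": -0.02, "twist": 0}, {"x": 0, "y": 0, "z": -0.05, "twist": 0}, {"x": 0, "y": 0, "z": -0.08, "twist": 0}, {"x": 0, "y": 0, "z": -0.1, "twist": 0}, {"x": 0, "y": 0, "z": -0.115, "twist": 0}, {"x": 0, "y": 0, "z": -0.12, "twist": 0}, {"x": 0, "y": 0, "z": -0.12, "twist": 0}, {"x": 0, "y": 0, "z": -0.12, "twist": 0}]'

```text
time: 5.2
tool_pos: [476.4, -199.2, 250.7]
tcp_rot: [3.141, -0.002, 2.944]
contact_force: [-0.4, 0.3, -3.0]
grip_width: 24.0
finger_force: 30.0
```

```bash
python3 -c "
from h import *
o=bot.get_obs();print(o['grip_width'],o['finger_force'],o['moment']);goto(562,48,250,-160)"
```

```text
24.035603554032893 29.999406337738037 [ 0.09830686 -0.18132656 -0.01123553]
t 5.2 shift [-0.0354  0.2592  0.0008] twist -31.3 pos [ 476.4 -199.2  250.7] yaw 168.7 j6 -109.8 F [-0.4  0.3 -3. ]
```

Call:
play_rows --commands '[{"x": -0.003, "y": 0.02, "z": 0, "twist": -8.5}, {"x": -0.008, "y": 0.06, "z": 0, "twist": -17}, {"x": -0.014, "y": 0.1, "z": 0, "twist": -25.5}, {"x": -0.019, "y": 0.14, "z": 0, "twist": -34}, {"x": -0.024, "y": 0.18, "z": 0, "twist": -42.5}, {"x": -0.03, "y": 0.22, "z": 0, "twist": -51}, {"x": -0.034, "y": 0.248, "z": 0, "twist": -59.5}, {"x": -0.035, "y": 0.259, "z": 0, "twist": -68}]'

```text
time: 6.0
tool_pos: [562.1, 50.5, 250.1]
tcp_rot: [3.139, -0.001, -2.144]
contact_force: [-0.3, -0.3, -3.3]
grip_width: 23.7
finger_force: 30.0
```

```bash
python3 -c "
from h import *
o=bot.get_obs();print(o['grip_width'],o['finger_force'],o['moment']);goto(562,48,250,-95)"
```

```text
23.734374934083473 29.997590482234955 [ 0.09634958 -0.09865783 -0.03470861]
t 6.0 shift [ 0.0022 -0.0012  0.0001] twist -27.8 pos [562.1  50.5 250.1] yaw -122.8 j6 -149.8 F [-0.3 -0.3 -3.3]
```

Call:
play_rows --commands '[{"x": 0.001, "y": -0.0005, "z": 0, "twist": -7}, {"x": 0.0022, "y": -0.0012, "z": 0, "twist": -14}, {"x": 0.0022, "y": -0.0012, "z": 0, "twist": -20}, {"x": 0.0022, "y": -0.0012, "z": 0, "twist": -20}, {"x": 0.0022, "y": -0.0012, "z": 0, "twist": -20}, {"x": 0.0022, "y": -0.0012, "z": 0, "twist": -20}, {"x": 0.0022, "y": -0.0012, "z": 0, "twist": -20}, {"x": 0.0022, "y": -0.0012, "z": 0, "twist": -20}]'

```text
time: 6.8
tool_pos: [561.8, 45.2, 251.6]
tcp_rot: [3.142, -0.0, -1.804]
contact_force: [0.9, -0.4, -4.3]
grip_width: 23.9
finger_force: 30.0
```

```bash
python3 -c "
from h import *
goto(562,48,250)
c=cap('top');s=cap('scene')
a=np.hstack([c['pixels'][170:310,170:350],s['pixels'][130:270,160:340]])
cv2.imwrite('pics/c2.png',cv2.resize(a[:,:,::-1],None,fx=2.2,fy=2.2,interpolation=cv2.INTER_CUBIC))"
```

```text
t 6.8 shift [-0.0028  0.0005  0.0016] twist None pos [561.8  45.2 251.6] yaw -103.4 j6 -169.8 F [ 0.9 -0.4 -4.3]
```

View pics/c2.png

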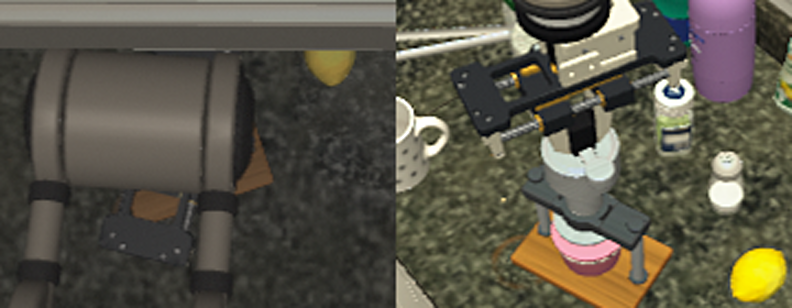

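Call:
play_rows --commands '[{"x": -0.0016, "y": 0.0003, "z": 0.004, "twist": 0}, {"x": -0.0016, "y": 0.0003, "z": 0.009, "twist": 0}, {"x": -0.0016, "y": 0.0003, "z": 0.014, "twist": 0}, {"x": -0.0016, "y": 0.0003, "z": 0.018, "twist": 0}, {"x": -0.0016, "y": 0.0003, "z": 0.021, "twist": 0}, {"x": -0.0016, "y": 0.0003, "z": 0.023, "twist": 0}, {"x": -0.0016, "y": 0.0003, "z": 0.023, "twist": 0}, {"x": -0.0016, "y": 0.0003, "z": 0.023, "twist": 0}]'

```text
time: 7.7
tool_pos: [562.0, 46.8, 228.8]
tcp_rot: [-3.141, -0.0, -1.804]
contact_force: [-0.2, 0.0, -2.9]
grip_width: 23.5
finger_force: 30.0
```

Call:
play_rows --commands '[{"x": 0, "y": 0, "z": 0.001, "twist": 0}, {"x": 0, "y": 0, "z": 0.002, "twist": 0}, {"x": 0, "y": 0, "z": 0.003, "twist": 0}, {"x": 0, "y": 0, "z": 0.004, "twist": 0}, {"x": 0, "y": 0, "z": 0.005, "twist": 0}, {"x": 0, "y": 0, "z": 0.005, "twist": 0}, {"x": 0, "y": 0, "z": 0.005, "twist": 0}, {"x": 0, "y": 0, "z": 0.005, "twist": 0}]'

```text
time: 8.5
tool_pos: [562.0, 46.9, 223.7]
tcp_rot: [-3.141, -0.0, -1.804]
contact_force: [0.3, 0.2, -2.2]
grip_width: 23.8
finger_force: 30.0
```

```bash
python3 -c "
from h import *
goto(562,47,210);print(bot.get_obs()['moment'])
s=cap('scene')
a=s['pixels'][130:270,160:340]
cv2.imwrite('pics/c3.png',cv2.resize(a[:,:,::-1],None,fx=4,fy=4,interpolation=cv2.INTER_CUBIC))"
```

```text
t 8.5 shift [-0.0001  0.      0.0137] twist None pos [562.   46.9 223.7] yaw -103.3 j6 -169.7 F [ 0.3  0.2 -2.2]
[ 0.11435529 -0.04182189 -0.02195863]
```

View pics/c3.png

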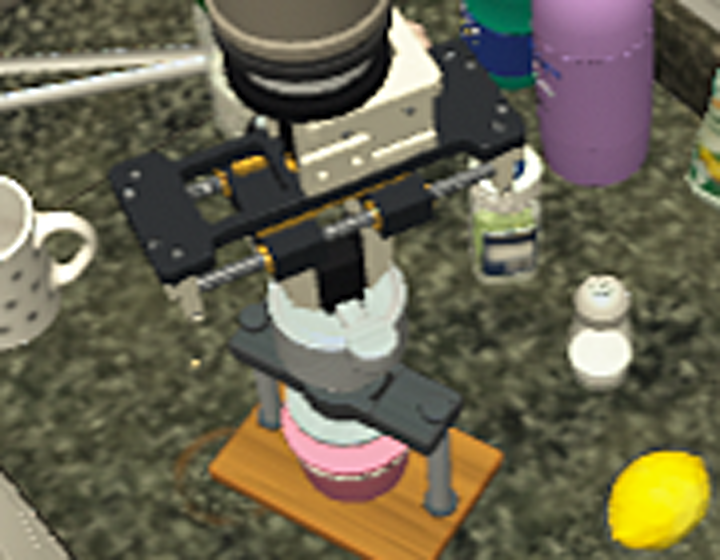

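The cover (340,320) sits concentrically over the tower, with no contact force yet. I'll continue slowly.

Call:
play_rows --commands '[{"x": 0, "y": 0, "z": 0.001, "twist": 0}, {"x": 0, "y": 0, "z": 0.002, "twist": 0}, {"x": 0, "y": 0, "z": 0.003, "twist": 0}, {"x": 0, "y": 0, "z": 0.004, "twist": 0}, {"x": 0, "y": 0, "z": 0.005, "twist": 0}, {"x": 0, "y": 0, "z": 0.005, "twist": 0}, {"x": 0, "y": 0, "z": 0.005, "twist": 0}, {"x": 0, "y": 0, "z": 0.005, "twist": 0}]'

```text
time: 9.35
tool_pos: [561.9, 47.0, 218.6]
tcp_rot: [3.141, 0.0, -1.804]
contact_force: [0.3, 1.1, -3.8]
grip_width: 24.1
finger_force: 30.0
```

Call:
play_rows --commands '[{"x": 0, "y": 0, "z": 0.001, "twist": 0}, {"x": 0, "y": 0, "z": 0.002, "twist": 0}, {"x": 0, "y": 0, "z": 0.003, "twist": 0}, {"x": 0, "y": 0, "z": 0.003, "twist": 0}, {"x": 0, "y": 0, "z": 0.003, "twist": 0}, {"x": 0, "y": 0, "z": 0.003, "twist": 0}, {"x": 0, "y": 0, "z": 0.003, "twist": 0}, {"x": 0, "y": 0, "z": 0.003, "twist": 0}]'

```text
time: 10.15
tool_pos: [561.9, 46.9, 215.6]
tcp_rot: [3.142, 0.0, -1.804]
contact_force: [0.6, 2.7, -3.0]
grip_width: 24.0
finger_force: 30.0
```

Call:
play_rows --commands '[{"x": -0.0006, "y": 0, "z": 0.001, "twist": 0}, {"x": -0.0006, "y": 0, "z": 0.002, "twist": 0}, {"x": -0.0006, "y": 0, "z": 0.003, "twist": 0}, {"x": -0.0006, "y": 0, "z": 0.004, "twist": 0}, {"x": -0.0006, "y": 0, "z": 0.004, "twist": 0}, {"x": -0.0006, "y": 0, "z": 0.004, "twist": 0}, {"x": -0.0006, "y": 0, "z": 0.004, "twist": 0}, {"x": -0.0006, "y": 0, "z": 0.004, "twist": 0}]'

```text
time: 10.95
tool_pos: [562.0, 47.4, 211.6]
tcp_rot: [3.141, -0.0, -1.804]
contact_force: [0.9, 0.6, -4.2]
grip_width: 23.9
finger_force: 30.0
```

Call:
play_rows --commands '[{"x": 0, "y": 0, "z": 0.001, "twist": 0}, {"x": 0, "y": 0, "z": 0.002, "twist": 0}, {"x": 0, "y": 0, "z": 0.003, "twist": 0}, {"x": 0, "y": 0, "z": 0.003, "twist": 0}, {"x": 0, "y": 0, "z": 0.003, "twist": 0}, {"x": 0, "y": 0, "z": 0.003, "twist": 0}, {"x": 0, "y": 0, "z": 0.003, "twist": 0}, {"x": 0, "y": 0, "z": 0.003, "twist": 0}]'

```text
time: 11.75
tool_pos: [562.1, 47.5, 208.6]
tcp_rot: [3.142, -0.0, -1.804]
contact_force: [0.3, 0.4, -3.9]
grip_width: 23.6
finger_force: 30.0
```

Call:
play_rows --commands '[{"x": 0, "y": 0, "z": 0.0005, "twist": 0}, {"x": 0, "y": 0, "z": 0.001, "twist": 0}, {"x": 0, "y": 0, "z": 0.0015, "twist": 0}, {"x": 0, "y": 0, "z": 0.0015, "twist": 0}, {"x": 0, "y": 0, "z": 0.0015, "twist": 0}, {"x": 0, "y": 0, "z": 0.0015, "twist": 0}, {"x": 0, "y": 0, "z": 0.0015, "twist": 0}, {"x": 0, "y": 0, "z": 0.0015, "twist": 0}]'

```text
time: 12.55
tool_pos: [562.2, 47.5, 208.4]
tcp_rot: [-3.14, 0.0, -1.804]
contact_force: [-2.2, 0.5, 6.9]
grip_width: 23.5
finger_force: 30.0
```

Contact at the spindle level (stem 20 mm below the rim) with about 11 N. Now turn clockwise under this light pressure.

Call:
play_rows --commands '[{"x": 0, "y": 0, "z": 0, "twist": 3}, {"x": 0, "y": 0, "z": 0, "twist": 6}, {"x": 0, "y": 0, "z": 0, "twist": 9}, {"x": 0, "y": 0, "z": 0, "twist": 12}, {"x": 0, "y": 0, "z": 0, "twist": 15}, {"x": 0, "y": 0, "z": 0, "twist": 18}, {"x": 0, "y": 0, "z": 0, "twist": 21}, {"x": 0, "y": 0, "z": 0, "twist": 24}]'

```text
time: 13.35
tool_pos: [563.1, 48.0, 208.4]
tcp_rot: [-3.139, 0.003, -2.224]
contact_force: [1.0, 3.3, 3.3]
grip_width: 23.7
finger_force: 30.0
```

Call:
play_rows --commands '[{"x": 0, "y": 0, "z": 0, "twist": 3}, {"x": 0, "y": 0, "z": 0, "twist": 6}, {"x": 0, "y": 0, "z": 0, "twist": 9}, {"x": 0, "y": 0, "z": 0, "twist": 12}, {"x": 0, "y": 0, "z": 0, "twist": 15}, {"x": 0, "y": 0, "z": 0, "twist": 18}, {"x": 0, "y": 0, "z": 0, "twist": 21}, {"x": 0, "y": 0, "z": 0, "twist": 24}]'

```text
time: 14.15
tool_pos: [562.7, 48.4, 208.1]
tcp_rot: [3.141, 0.003, -2.643]
contact_force: [-0.5, 4.9, 3.0]
grip_width: 24.0
finger_force: 30.0
```

```bash
python3 -c "
from h import *
goto(562,47,210);print(bot.get_obs()['moment'])"
```

```text
t 14.2 shift [ 0.0013 -0.0009 -0.0019] twist None pos [562.7  48.4 208.1] yaw -151.5 j6 -121.5 F [-0.5  4.9  3. ]
[ 1.11805881 -0.11594034  0.12277365]
```

Call:
play_rows --commands '[{"x": -0.0002, "y": 0.0005, "z": 0.0004, "twist": 3}, {"x": -0.0002, "y": 0.0005, "z": 0.0004, "twist": 6}, {"x": -0.0002, "y": 0.0005, "z": 0.0004, "twist": 9}, {"x": -0.0002, "y": 0.0005, "z": 0.0004, "twist": 12}, {"x": -0.0002, "y": 0.0005, "z": 0.0004, "twist": 15}, {"x": -0.0002, "y": 0.0005, "z": 0.0004, "twist": 18}, {"x": -0.0002, "y": 0.0005, "z": 0.0004, "twist": 21}, {"x": -0.0002, "y": 0.0005, "z": 0.0004, "twist": 24}]'

```text
time: 14.95
tool_pos: [562.8, 48.9, 208.4]
tcp_rot: [3.14, 0.004, -3.062]
contact_force: [-0.5, 4.1, 5.8]
grip_width: 23.7
finger_force: 30.0
```

```bash
python3 -c "
from h import *
goto(562,47,210);print(bot.get_obs()['moment'])"
```

```text
t 14.9 shift [ 0.001  -0.0018 -0.0016] twist None pos [562.8  48.9 208.4] yaw -175.4 j6 -97.4 F [-0.5  4.1  5.8]
[ 1.14946896 -0.04030216  0.14988085]
```

Call:
play_rows --commands '[{"x": 0, "y": 0.0005, "z": 0.0003, "twist": 3}, {"x": 0, "y": 0.0005, "z": 0.0003, "twist": 6}, {"x": 0, "y": 0.0005, "z": 0.0003, "twist": 9}, {"x": 0, "y": 0.0005, "z": 0.0003, "twist": 12}, {"x": 0, "y": 0.0005, "z": 0.0003, "twist": 15}, {"x": 0, "y": 0.0005, "z": 0.0003, "twist": 18}, {"x": 0, "y": 0.0005, "z": 0.0003, "twist": 21}, {"x": 0, "y": 0.0005, "z": 0.0003, "twist": 24}]'

```text
time: 15.75
tool_pos: [563.0, 49.4, 208.3]
tcp_rot: [3.139, 0.004, 2.802]
contact_force: [-0.3, 4.4, 7.0]
grip_width: 23.7
finger_force: 30.0
```

```bash
python3 -c "
from h import *
goto(562,47,210);print(bot.get_obs()['moment'])"
```

```text
t 15.8 shift [ 0.0002 -0.0026 -0.0017] twist None pos [563.   49.4 208.3] yaw 160.6 j6 -73.4 F [-0.3  4.4  7. ]
[ 0.95199779 -0.09649567  0.08173589]
```

No drop over 96°, with a steady +y side force of about 4 N: the stem is rubbing the bore off-centre. I'll centre it by feel before continuing.

Call:
play_rows --commands '[{"x": 0.0002, "y": 0.0005, "z": -0.002, "twist": 0}, {"x": 0.0003, "y": 0.0009, "z": -0.003, "twist": 0}, {"x": 0.0003, "y": 0.0009, "z": -0.003, "twist": 0}, {"x": 0.0003, "y": 0.0009, "z": -0.003, "twist": 0}, {"x": 0.0003, "y": 0.0009, "z": -0.003, "twist": 0}, {"x": 0.0003, "y": 0.0009, "z": -0.003, "twist": 0}, {"x": 0.0003, "y": 0.0009, "z": -0.003, "twist": 0}, {"x": 0.0003, "y": 0.0009, "z": -0.003, "twist": 0}]'

```text
time: 16.55
tool_pos: [562.0, 49.4, 209.5]
tcp_rot: [-3.141, 0.0, 2.804]
contact_force: [-0.2, -0.0, -3.1]
grip_width: 23.8
finger_force: 30.0
```

```bash
python3 -c "
from h import *
goto(562,50,210);print(bot.get_obs()['moment'])"
```

```text
t 16.6 shift [ 0.0002  0.0006 -0.0005] twist None pos [562.   49.4 209.5] yaw 160.7 j6 -73.4 F [-0.2 -0.  -3.1]
[ 0.0806371  -0.14199713 -0.01613864]
```

Call:
play_rows --commands '[{"x": 0.0003, "y": 0.0009, "z": 0, "twist": 0}, {"x": 0.0006, "y": 0.0018, "z": 0, "twist": 0}, {"x": 0.0006, "y": 0.0018, "z": 0, "twist": 0}, {"x": 0.0006, "y": 0.0018, "z": 0, "twist": 0}, {"x": 0.0006, "y": 0.0018, "z": 0, "twist": 0}, {"x": 0.0006, "y": 0.0018, "z": 0, "twist": 0}, {"x": 0.0006, "y": 0.0018, "z": 0, "twist": 0}, {"x": 0.0006, "y": 0.0018, "z": 0, "twist": 0}]'

```text
time: 17.35
tool_pos: [562.0, 51.3, 209.5]
tcp_rot: [-3.142, 0.0, 2.804]
contact_force: [-0.4, -0.3, -3.8]
grip_width: 24.0
finger_force: 30.0
```

```bash
python3 -c "
from h import *
goto(562,50,210);print(bot.get_obs()['moment'])"
```

```text
t 17.4 shift [-0.0004 -0.0012 -0.0005] twist None pos [562.   51.3 209.5] yaw 160.7 j6 -73.2 F [-0.4 -0.3 -3.8]
[ 0.0544655  -0.18766464  0.00336346]
```

Call:
play_rows --commands '[{"x": 0.0003, "y": 0.0009, "z": 0, "twist": 0}, {"x": 0.0005, "y": 0.0014, "z": 0, "twist": 0}, {"x": 0.0005, "y": 0.0014, "z": 0, "twist": 0}, {"x": 0.0005, "y": 0.0014, "z": 0, "twist": 0}, {"x": 0.0005, "y": 0.0014, "z": 0, "twist": 0}, {"x": 0.0005, "y": 0.0014, "z": 0, "twist": 0}, {"x": 0.0005, "y": 0.0014, "z": 0, "twist": 0}, {"x": 0.0005, "y": 0.0014, "z": 0, "twist": 0}]'

```text
time: 18.15
tool_pos: [562.0, 52.4, 209.5]
tcp_rot: [-3.141, 0.0, 2.804]
contact_force: [-0.8, -6.4, -3.5]
grip_width: 23.8
finger_force: 30.0
```

```bash
python3 -c "
from h import *
goto(562,50,210);print(bot.get_obs()['moment'])"
```

```text
t 18.1 shift [-0.0008 -0.0022 -0.0005] twist None pos [562.   52.4 209.5] yaw 160.7 j6 -73.1 F [-0.8 -6.4 -3.5]
[-1.04307501 -0.02282318  0.03279474]
```

Call:
play_rows --commands '[{"x": -0.0008, "y": -0.0022, "z": 0, "twist": 0}, {"x": -0.0016, "y": -0.0019, "z": 0, "twist": 0}, {"x": -0.0023, "y": -0.0017, "z": 0, "twist": 0}, {"x": -0.0023, "y": -0.0017, "z": 0, "twist": 0}, {"x": -0.0023, "y": -0.0017, "z": 0, "twist": 0}, {"x": -0.0023, "y": -0.0017, "z": 0, "twist": 0}, {"x": -0.0023, "y": -0.0017, "z": 0, "twist": 0}, {"x": -0.0023, "y": -0.0017, "z": 0, "twist": 0}]'

```text
time: 18.95
tool_pos: [563.3, 50.6, 209.3]
tcp_rot: [-3.141, -0.001, 2.804]
contact_force: [-2.7, -0.1, -3.6]
grip_width: 23.9
finger_force: 30.0
```

```bash
python3 -c "
from h import *
goto(562,50.5,210);print(bot.get_obs()['moment'])"
```

```text
t 18.9 shift [ 0.0012 -0.0005 -0.0007] twist None pos [563.3  50.6 209.3] yaw 160.7 j6 -73.3 F [-2.7 -0.1 -3.6]
[0.1512849  0.57281085 0.01374746]
```

Bore walls felt at TCP y≈52.0 and x≈563.0, so the tower axis is about (563,49.9), with the crank held about 1.7 mm forward of the TCP. I'll press lightly while centred and search back (CCW), which also saves wrist range for winding.

Call:
play_rows --commands '[{"x": 0.0018, "y": -0.0008, "z": 0, "twist": 0}, {"x": 0.0018, "y": -0.0008, "z": 0.0015, "twist": 0}, {"x": 0.0018, "y": -0.0008, "z": 0.0026, "twist": 0}, {"x": 0.0018, "y": -0.0008, "z": 0.0028, "twist": 0}, {"x": 0.0018, "y": -0.001, "z": 0.0028, "twist": -4}, {"x": 0.0018, "y": -0.0011, "z": 0.0028, "twist": -8}, {"x": 0.0018, "y": -0.0013, "z": 0.0028, "twist": -12}, {"x": 0.0018, "y": -0.0014, "z": 0.0028, "twist": -16}]'

```text
time: 19.75
tool_pos: [562.6, 49.5, 208.4]
tcp_rot: [-3.141, 0.004, 3.086]
contact_force: [-1.0, -0.7, 5.1]
grip_width: 23.9
finger_force: 30.0
```

```bash
python3 -c "
from h import *
goto(561.3,49.6,210);print(bot.get_obs()['moment'])"
```

```text
t 19.8 shift [ 0.0012 -0.     -0.0016] twist None pos [562.6  49.5 208.4] yaw 176.8 j6 -89.5 F [-1.  -0.7  5.1]
[ 0.0729829   0.14411043 -0.04688416]
```

Call:
play_rows --commands '[{"x": 0.0007, "y": 0, "z": 0, "twist": -4}, {"x": 0.0007, "y": -0.0001, "z": 0.0002, "twist": -8}, {"x": 0.0007, "y": -0.0002, "z": 0.0004, "twist": -12}, {"x": 0.0007, "y": -0.0003, "z": 0.0004, "twist": -16}, {"x": 0.0007, "y": -0.0004, "z": 0.0004, "twist": -20}, {"x": 0.0007, "y": -0.0005, "z": 0.0004, "twist": -24}, {"x": 0.0006, "y": -0.0006, "z": 0.0004, "twist": -28}, {"x": 0.0006, "y": -0.0007, "z": 0.0004, "twist": -32}]'

```text
time: 20.55
tool_pos: [561.9, 48.3, 207.9]
tcp_rot: [-3.138, 0.003, -2.639]
contact_force: [-1.8, -2.7, 4.0]
grip_width: 24.4
finger_force: 30.0
```

```bash
python3 -c "
from h import *
goto(561.3,49.6,210);print(bot.get_obs()['moment'])"
```

```text
t 20.6 shift [-0.      0.0014 -0.0021] twist None pos [561.9  48.3 207.9] yaw -151.2 j6 -121.6 F [-1.8 -2.7  4. ]
[-0.426486    0.09727397  0.01472639]
```

z is 0.5 mm lower and the force less near tool yaw -151°, as it was on the first pass. I'll press a little here with a small wiggle.

Call:
play_rows --commands '[{"x": 0, "y": 0, "z": 0.0003, "twist": 1}, {"x": 0, "y": 0, "z": 0.0006, "twist": 2}, {"x": 0, "y": 0, "z": 0.0008, "twist": 3}, {"x": 0, "y": 0, "z": 0.0008, "twist": 4}, {"x": 0, "y": 0, "z": 0.0008, "twist": 5}, {"x": 0, "y": 0, "z": 0.0008, "twist": 6}, {"x": 0, "y": 0, "z": 0.0008, "twist": 7}, {"x": 0, "y": 0, "z": 0.0008, "twist": 8}]'

```text
time: 21.35
tool_pos: [562.2, 49.2, 207.4]
tcp_rot: [-3.14, 0.005, -2.784]
contact_force: [-0.8, 0.0, 8.5]
grip_width: 23.8
finger_force: 30.0
```

```bash
python3 -c "
from h import *
goto(561.3,49.6,210);print(bot.get_obs()['moment'])"
```

```text
t 21.4 shift [ 0.0007  0.0007 -0.0026] twist None pos [562.2  49.2 207.4] yaw -159.5 j6 -113.3 F [-0.8  0.   8.5]
[ 0.13911295 -0.13866237 -0.01702585]
```

Call:
play_rows --commands '[{"x": 0, "y": -0.0001, "z": 0, "twist": -5}, {"x": 0, "y": -0.0002, "z": 0, "twist": -10}, {"x": 0, "y": -0.0004, "z": 0, "twist": -15}, {"x": -0.0001, "y": -0.0005, "z": 0, "twist": -20}, {"x": -0.0001, "y": -0.0007, "z": 0, "twist": -25}, {"x": -0.0002, "y": -0.0009, "z": 0, "twist": -30}, {"x": -0.0002, "y": -0.001, "z": 0, "twist": -35}, {"x": -0.0003, "y": -0.0011, "z": 0, "twist": -40}]'

```text
time: 22.15
tool_pos: [561.9, 48.9, 205.3]
tcp_rot: [-3.142, 0.002, -2.082]
contact_force: [0.0, 3.3, -2.8]
grip_width: 23.7
finger_force: 30.0
```

```bash
python3 -c "
from h import *
goto(561.3,49.6,210);print(bot.get_obs()['moment'])"
```

```text
t 22.1 shift [-0.0003  0.0008 -0.0047] twist None pos [561.9  48.9 205.3] yaw -119.3 j6 -153.6 F [ 0.   3.3 -2.8]
[ 0.69648673 -0.17148862 -0.14294152]
```

It dropped (z 205.3, vertical force gone, spindle friction 0.14 N m felt). Lowering gently.

Call:
play_rows --commands '[{"x": -0.0004, "y": 0.0002, "z": 0, "twist": 2}, {"x": -0.0004, "y": 0.0002, "z": 0.001, "twist": 3}, {"x": -0.0004, "y": 0.0002, "z": 0.002, "twist": 3}, {"x": -0.0004, "y": 0.0002, "z": 0.003, "twist": 3}, {"x": -0.0004, "y": 0.0002, "z": 0.004, "twist": 3}, {"x": -0.0004, "y": 0.0002, "z": 0.005, "twist": 3}, {"x": -0.0004, "y": 0.0002, "z": 0.005, "twist": 3}, {"x": -0.0004, "y": 0.0002, "z": 0.005, "twist": 3}]'

```text
time: 22.95
tool_pos: [561.7, 48.8, 200.5]
tcp_rot: [-3.141, 0.001, -2.135]
contact_force: [2.4, 4.0, -3.6]
grip_width: 24.3
finger_force: 30.0
```

```bash
python3 -c "
from h import *
goto(561.3,49.6,194);print(bot.get_obs()['moment'])"
```

```text
t 22.9 shift [-0.0004  0.0008  0.0065] twist None pos [561.7  48.8 200.5] yaw -122.3 j6 -150.5 F [ 2.4  4.  -3.6]
[ 0.88822352 -0.5400497  -0.05098872]
```

Call:
play_rows --commands '[{"x": -0.0008, "y": 0, "z": 0, "twist": 0}, {"x": -0.0008, "y": 0, "z": 0.001, "twist": 0}, {"x": -0.0008, "y": 0, "z": 0.002, "twist": 0}, {"x": -0.0008, "y": 0, "z": 0.003, "twist": 0}, {"x": -0.0008, "y": 0, "z": 0.004, "twist": 0}, {"x": -0.0008, "y": 0, "z": 0.005, "twist": 0}, {"x": -0.0008, "y": 0, "z": 0.005, "twist": 0}, {"x": -0.0008, "y": 0, "z": 0.005, "twist": 0}]'

```text
time: 23.75
tool_pos: [561.9, 49.2, 195.3]
tcp_rot: [3.141, -0.0, -2.135]
contact_force: [1.3, 1.2, -3.8]
grip_width: 23.9
finger_force: 30.0
```

Call:
play_rows --commands '[{"x": 0, "y": 0, "z": 0.0005, "twist": 0}, {"x": 0, "y": 0, "z": 0.001, "twist": 0}, {"x": 0, "y": 0, "z": 0.0015, "twist": 0}, {"x": 0, "y": 0, "z": 0.0015, "twist": 0}, {"x": 0, "y": 0, "z": 0.0015, "twist": 0}, {"x": 0, "y": 0, "z": 0.0015, "twist": 0}, {"x": 0, "y": 0, "z": 0.0015, "twist": 0}, {"x": 0, "y": 0, "z": 0.0015, "twist": 0}]'

```text
time: 24.55
tool_pos: [562.0, 49.2, 194.5]
tcp_rot: [-3.141, 0.0, -2.135]
contact_force: [-2.7, 0.4, 4.9]
grip_width: 23.6
finger_force: 30.0
```

Home: contact at 194.5, the full 14 mm drop. Now wind clockwise, rotating about the tower axis.

Call:
play_rows --commands '[{"x": 0, "y": 0.0002, "z": -0.0008, "twist": 6}, {"x": -0.0001, "y": 0.0004, "z": -0.0008, "twist": 14}, {"x": -0.0001, "y": 0.0006, "z": -0.0008, "twist": 22}, {"x": -0.0002, "y": 0.0009, "z": -0.0008, "twist": 30}, {"x": -0.0004, "y": 0.0011, "z": -0.0008, "twist": 38}, {"x": -0.0005, "y": 0.0012, "z": -0.0008, "twist": 46}, {"x": -0.0007, "y": 0.0014, "z": -0.0008, "twist": 54}, {"x": -0.0009, "y": 0.0015, "z": -0.0008, "twist": 62}]'

```text
time: 25.35
tool_pos: [561.5, 50.3, 194.6]
tcp_rot: [-3.14, 0.001, 3.061]
contact_force: [0.3, -2.4, 1.4]
grip_width: 23.7
finger_force: 30.0
```

```bash
python3 -c "
from h import *
goto(561.3,49.6,194);print(bot.get_obs()['moment'])"
```

```text
t 25.4 shift [ 0.0001 -0.0007  0.0006] twist None pos [561.5  50.3 194.6] yaw 175.4 j6 -88.0 F [ 0.3 -2.4  1.4]
[-0.24763885 -0.29638851  0.16994797]
```

Call:
play_rows --commands '[{"x": 0, "y": 0.0002, "z": 0, "twist": 8}, {"x": -0.0001, "y": 0.0005, "z": 0, "twist": 16}, {"x": -0.0001, "y": 0.0007, "z": 0, "twist": 24}, {"x": -0.0003, "y": 0.0009, "z": 0, "twist": 32}, {"x": -0.0004, "y": 0.0011, "z": 0, "twist": 40}, {"x": -0.0006, "y": 0.0013, "z": 0, "twist": 48}, {"x": -0.0008, "y": 0.0014, "z": 0, "twist": 56}, {"x": -0.001, "y": 0.0015, "z": 0, "twist": 64}]'

```text
time: 26.15
tool_pos: [562.2, 51.2, 194.6]
tcp_rot: [-3.14, 0.002, 1.944]
contact_force: [-1.6, -3.7, 1.4]
grip_width: 23.7
finger_force: 30.0
```

```bash
python3 -c "
from h import *
goto(561.3,49.6,194);print(bot.get_obs()['moment'])"
```

```text
t 26.1 shift [-0.0012 -0.0014  0.0006] twist None pos [562.2  51.2 194.6] yaw 111.4 j6 -23.8 F [-1.6 -3.7  1.4]
[-0.75643394  0.0608338   0.24467326]
```

Call:
play_rows --commands '[{"x": 0, "y": 0.0002, "z": 0, "twist": 8}, {"x": -0.0001, "y": 0.0005, "z": 0, "twist": 16}, {"x": -0.0001, "y": 0.0007, "z": 0, "twist": 24}, {"x": -0.0003, "y": 0.0009, "z": 0, "twist": 32}, {"x": -0.0004, "y": 0.0011, "z": 0, "twist": 40}, {"x": -0.0006, "y": 0.0013, "z": 0, "twist": 48}, {"x": -0.0008, "y": 0.0014, "z": 0, "twist": 56}, {"x": -0.001, "y": 0.0015, "z": 0, "twist": 64}]'

```text
time: 26.95
tool_pos: [563.4, 51.0, 194.5]
tcp_rot: [-3.141, 0.003, 0.827]
contact_force: [-2.9, -2.4, 2.3]
grip_width: 23.5
finger_force: 30.0
```

```bash
python3 -c "
from h import *
goto(561.3,49.6,194);print(bot.get_obs()['moment'])"
```

```text
t 26.9 shift [-0.0024 -0.0006  0.0005] twist None pos [563.4  51.  194.5] yaw 47.4 j6 40.2 F [-2.9 -2.4  2.3]
[-0.53589719  0.5600476   0.22213288]
```

Call:
play_rows --commands '[{"x": -0.0003, "y": 0.0002, "z": 0, "twist": 8}, {"x": -0.0006, "y": 0.0004, "z": 0, "twist": 16}, {"x": -0.0007, "y": 0.0006, "z": 0, "twist": 24}, {"x": -0.0008, "y": 0.0008, "z": 0, "twist": 32}, {"x": -0.001, "y": 0.001, "z": 0, "twist": 40}, {"x": -0.0011, "y": 0.0012, "z": 0, "twist": 48}, {"x": -0.0013, "y": 0.0013, "z": 0, "twist": 56}, {"x": -0.0015, "y": 0.0014, "z": 0, "twist": 64}]'

```text
time: 27.75
tool_pos: [563.6, 49.8, 194.5]
tcp_rot: [3.141, 0.001, -0.29]
contact_force: [-2.1, 1.4, 2.5]
grip_width: 24.0
finger_force: 30.0
```

```bash
python3 -c "
from h import *
goto(561.3,49.6,194);print(bot.get_obs()['moment'])"
```

```text
t 27.8 shift [-0.0021  0.0008  0.0005] twist None pos [563.6  49.8 194.5] yaw -16.6 j6 103.9 F [-2.1  1.4  2.5]
[0.10541998 0.4041898  0.23260311]
```

Call:
play_rows --commands '[{"x": -0.0002, "y": 0.0002, "z": 0, "twist": 8}, {"x": -0.0003, "y": 0.0004, "z": 0, "twist": 16}, {"x": -0.0004, "y": 0.0006, "z": 0, "twist": 24}, {"x": -0.0005, "y": 0.0008, "z": 0, "twist": 32}, {"x": -0.0007, "y": 0.001, "z": 0, "twist": 40}, {"x": -0.0009, "y": 0.0012, "z": 0, "twist": 48}, {"x": -0.0011, "y": 0.0013, "z": 0, "twist": 56}, {"x": -0.0013, "y": 0.0014, "z": 0, "twist": 64}]'

```text
time: 28.55
tool_pos: [562.6, 49.0, 194.6]
tcp_rot: [-3.141, 0.0, -1.407]
contact_force: [1.0, 1.2, 0.0]
grip_width: 24.1
finger_force: 30.0
```

```bash
python3 -c "
from h import *
goto(561.3,49.6,194);print(bot.get_obs()['moment'])"
```

```text
t 28.6 shift [-0.0008  0.0012  0.0006] twist None pos [562.6  49.  194.6] yaw -80.6 j6 167.8 F [1.  1.2 0. ]
[ 0.34864084 -0.19627538  0.23622299]
```

Wound about 310°. Regrasp half a turn back.

Call:
play_rows --commands '[{"x": 0, "y": 0, "z": 0, "twist": -2}, {"x": 0, "y": 0, "z": 0, "twist": -2}, {"x": 0, "y": 0, "z": 0, "twist": -2}, {"x": 0, "y": 0, "z": 0, "twist": -2}, {"x": 0, "y": 0, "z": 0, "twist": -2}, {"x": 0, "y": 0, "z": 0, "twist": -2}, {"x": 0, "y": 0, "z": 0, "twist": -2}, {"x": 0, "y": 0, "z": 0, "twist": -2}]' --jaw 0.3

```text
time: 29.35
tool_pos: [562.4, 48.8, 194.8]
tcp_rot: [-3.142, -0.0, -1.367]
contact_force: [1.3, 0.3, -0.5]
grip_width: 64.3
finger_force: 0.0
```

Call:
play_rows --commands '[{"x": 0, "y": 0, "z": -0.008, "twist": 0}, {"x": 0, "y": 0, "z": -0.025, "twist": 0}, {"x": 0, "y": 0, "z": -0.045, "twist": 0}, {"x": 0, "y": 0, "z": -0.06, "twist": -8}, {"x": 0, "y": 0, "z": -0.06, "twist": -16}, {"x": 0, "y": 0, "z": -0.06, "twist": -24}, {"x": 0, "y": 0, "z": -0.06, "twist": -32}, {"x": 0, "y": 0, "z": -0.06, "twist": -40}]'

```text
time: 30.15
tool_pos: [562.5, 48.8, 255.6]
tcp_rot: [-3.141, -0.001, -0.663]
contact_force: [-0.1, 0.1, 0.6]
grip_width: 64.3
finger_force: 0.0
```

Call:
play_rows --commands '[{"x": 0, "y": 0, "z": 0, "twist": -8.5}, {"x": 0, "y": 0, "z": 0, "twist": -17}, {"x": 0, "y": 0, "z": 0, "twist": -25.5}, {"x": 0, "y": 0, "z": 0, "twist": -34}, {"x": 0, "y": 0, "z": 0, "twist": -42.5}, {"x": 0, "y": 0, "z": 0, "twist": -51}, {"x": 0, "y": 0, "z": 0, "twist": -59.5}, {"x": 0, "y": 0, "z": 0, "twist": -68}]'

```text
time: 30.95
tool_pos: [562.5, 48.8, 255.5]
tcp_rot: [3.141, -0.001, 0.524]
contact_force: [-0.7, 0.2, -0.9]
grip_width: 64.3
finger_force: 0.0
```

```bash
python3 -c "
from h import *
goto(562.8,50,196,99.4)
s=cap('scene')
a=s['pixels'][130:270,160:340]
cv2.imwrite('pics/c4.png',cv2.resize(a[:,:,::-1],None,fx=4,fy=4,interpolation=cv2.INTER_CUBIC))"
```

```text
t 30.9 shift [ 0.0008 -0.0009  0.0595] twist -69.4 pos [562.5  48.8 255.5] yaw 30.0 j6 57.2 F [-0.7  0.2 -0.9]
```

View pics/c4.png

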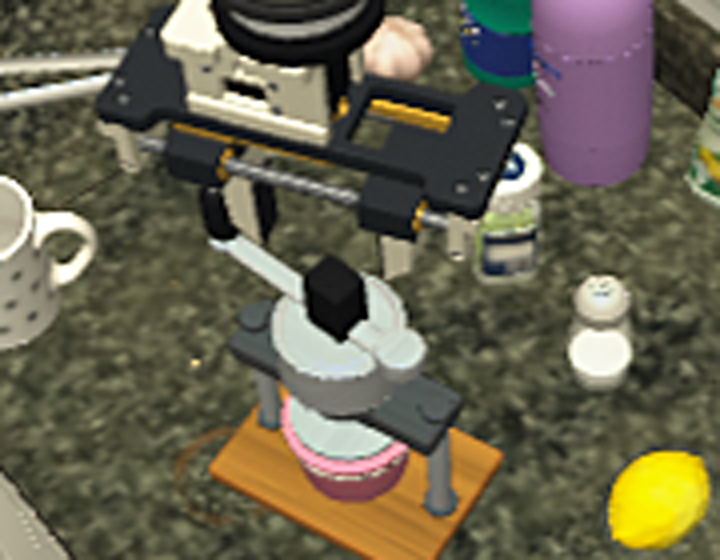

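The crank stands seated on the tower, its arm toward (220,215). Next: turn, descend and regrasp.

Call:
play_rows --commands '[{"x": 0, "y": 0, "z": 0, "twist": -8.5}, {"x": 0.001, "y": -0.0012, "z": 0, "twist": -17}, {"x": 0.001, "y": -0.0012, "z": 0, "twist": -25.5}, {"x": 0.001, "y": -0.0012, "z": 0, "twist": -34}, {"x": 0.001, "y": -0.0012, "z": 0, "twist": -42.5}, {"x": 0.001, "y": -0.0012, "z": 0, "twist": -51}, {"x": 0.001, "y": -0.0012, "z": 0, "twist": -59.5}, {"x": 0.001, "y": -0.0012, "z": 0, "twist": -68}]'

```text
time: 31.8
tool_pos: [562.8, 50.4, 255.3]
tcp_rot: [3.141, 0.0, 1.708]
contact_force: [0.3, 0.3, 0.8]
grip_width: 64.4
finger_force: 0.0
```

Call:
play_rows --commands '[{"x": 0, "y": 0, "z": 0.01, "twist": -1.5}, {"x": 0, "y": 0, "z": 0.025, "twist": -1.5}, {"x": 0, "y": 0, "z": 0.04, "twist": -1.5}, {"x": 0, "y": 0, "z": 0.052, "twist": -1.5}, {"x": 0, "y": 0, "z": 0.06, "twist": -1.5}, {"x": 0, "y": 0, "z": 0.06, "twist": -1.5}, {"x": 0, "y": 0, "z": 0.06, "twist": -1.5}, {"x": 0, "y": 0, "z": 0.06, "twist": -1.5}]'

```text
time: 32.6
tool_pos: [563.1, 50.4, 195.5]
tcp_rot: [3.14, 0.0, 1.73]
contact_force: [0.4, -0.1, -0.0]
grip_width: 64.2
finger_force: 0.0
```

Call:
play_rows --commands '[{"x": 0, "y": 0, "z": 0, "twist": 0}, {"x": 0, "y": 0, "z": 0, "twist": 0}, {"x": 0, "y": 0, "z": 0, "twist": 0}, {"x": 0, "y": 0, "z": 0, "twist": 0}, {"x": 0, "y": 0, "z": 0, "twist": 0}, {"x": 0, "y": 0, "z": 0, "twist": 0}, {"x": 0, "y": 0, "z": 0, "twist": 0}, {"x": 0, "y": 0, "z": 0, "twist": 0}]' --jaw 1

```text
time: 33.4
tool_pos: [562.6, 50.3, 194.8]
tcp_rot: [-3.141, 0.0, 1.731]
contact_force: [-0.9, 0.6, 0.9]
grip_width: 24.1
finger_force: 30.0
```

```bash
python3 -c "
from h import *
goto(562.8,50,196);print(bot.get_obs()['moment'])"
```

```text
t 33.4 shift [-0.0004  0.0001 -0.0012] twist None pos [562.6  50.3 194.8] yaw 99.2 j6 -11.8 F [-0.9  0.6  0.9]
[-0.01691917  0.04888638 -0.0083399 ]
```

Call:
play_rows --commands '[{"x": 0, "y": 0, "z": 0, "twist": 5}, {"x": 0, "y": 0, "z": 0, "twist": 10}, {"x": 0, "y": 0, "z": 0, "twist": 15}, {"x": 0, "y": 0, "z": 0, "twist": 20}, {"x": 0, "y": 0, "z": 0, "twist": 25}, {"x": 0, "y": 0, "z": 0, "twist": 30}, {"x": 0, "y": 0, "z": 0, "twist": 35}, {"x": 0, "y": 0, "z": 0, "twist": 40}]'

```text
time: 34.2
tool_pos: [562.7, 50.4, 194.8]
tcp_rot: [3.141, 0.0, 1.031]
contact_force: [-0.7, -0.3, 0.2]
grip_width: 24.6
finger_force: 31.2
```

```bash
python3 -c "
from h import *
goto(562.8,50,196);print(bot.get_obs()['moment'])"
```

```text
t 34.2 shift [-0.0003  0.0003 -0.0012] twist None pos [562.7  50.4 194.8] yaw 59.1 j6 28.3 F [-0.7 -0.3  0.2]
[-0.16572103  0.09133935  1.03469976]
```

Call:
play_rows --commands '[{"x": 0, "y": 0, "z": 0, "twist": 3}, {"x": 0, "y": 0, "z": 0, "twist": 6}, {"x": 0, "y": 0, "z": 0, "twist": 9}, {"x": 0, "y": 0, "z": 0, "twist": 12}, {"x": 0, "y": 0, "z": 0, "twist": 15}, {"x": 0, "y": 0, "z": 0, "twist": 18}, {"x": 0, "y": 0, "z": 0, "twist": 21}, {"x": 0, "y": 0, "z": 0, "twist": 24}]'

```text
time: 35.0
tool_pos: [563.9, 51.4, 195.3]
tcp_rot: [3.141, -0.004, 0.614]
contact_force: [4.6, 3.8, -0.5]
grip_width: 31.1
finger_force: 34.5
```

```bash
python3 -c "
from h import *
goto(562.8,50,196);print(bot.get_obs()['moment'])"
```

```text
t 35.0 shift [-0.0017  0.0005 -0.0007] twist None pos [563.9  51.4 195.3] yaw 35.2 j6 52.2 F [ 4.6  3.8 -0.5]
[ 0.85104607 -0.8062028   1.18768878]
```

The stop was reached during the first of those calls (1.03 N m), and the second made the fingers cam on the block. I'll open, realign and tighten again gently to verify.

Call:
play_rows --commands '[{"x": 0, "y": 0, "z": 0, "twist": 0}, {"x": 0, "y": 0, "z": 0, "twist": 0}, {"x": 0, "y": 0, "z": 0, "twist": 0}, {"x": 0, "y": 0, "z": 0, "twist": 0}, {"x": 0, "y": 0, "z": 0, "twist": -7}, {"x": 0, "y": 0, "z": 0, "twist": -14}, {"x": 0, "y": 0, "z": 0, "twist": -21}, {"x": 0, "y": 0, "z": 0, "twist": -26}]' --jaw 0.3

```text
time: 35.8
tool_pos: [562.6, 50.2, 194.7]
tcp_rot: [-3.141, 0.0, 1.072]
contact_force: [-0.0, -0.8, -0.5]
grip_width: 64.1
finger_force: 0.0
```

```bash
python3 -c "
from h import *
goto(562.8,50.4,195);print(bot.get_obs()['grip_width'])
s=cap('scene')
a=s['pixels'][130:270,160:340]
cv2.imwrite('pics/c5.png',cv2.resize(a[:,:,::-1],None,fx=4,fy=4,interpolation=cv2.INTER_CUBIC))"
```

```text
t 35.8 shift [ 0.0003  0.0001 -0.0003] twist None pos [562.6  50.2 194.7] yaw 61.4 j6 25.9 F [-0.  -0.8 -0.5]
64.13580455403206
```

View pics/c5.png

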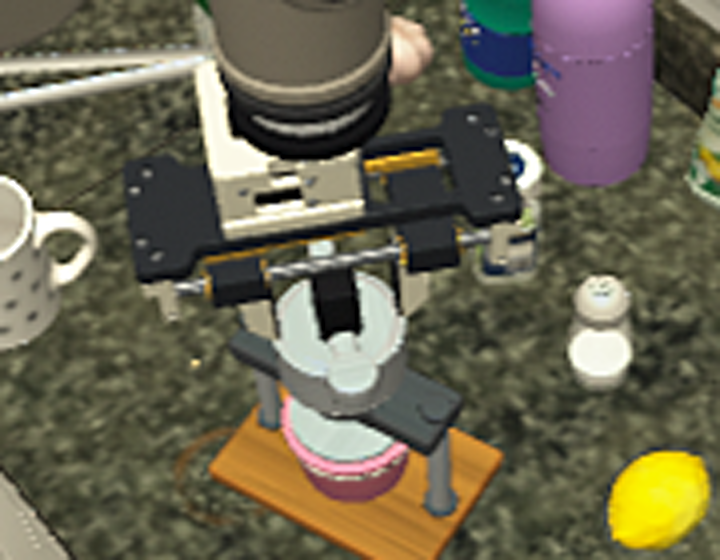

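The crank is still seated and aligned with the gripper. Regrasp and tighten gently to check.

Call:
play_rows --commands '[{"x": 0, "y": 0, "z": 0, "twist": 0}, {"x": 0, "y": 0, "z": 0, "twist": 0}, {"x": 0, "y": 0, "z": 0, "twist": 0}, {"x": 0, "y": 0, "z": 0, "twist": 0}, {"x": 0, "y": 0, "z": 0, "twist": 0}, {"x": 0, "y": 0, "z": 0, "twist": 0}, {"x": 0, "y": 0, "z": 0, "twist": 0}, {"x": 0, "y": 0, "z": 0, "twist": 0}]' --jaw 1

```text
time: 36.65
tool_pos: [562.7, 50.4, 194.8]
tcp_rot: [3.141, 0.0, 1.068]
contact_force: [0.5, -0.3, 1.0]
grip_width: 24.1
finger_force: 29.8
```

```bash
python3 -c "
from h import *
goto(562.8,50.4,195);print(bot.get_obs()['moment'],bot.get_obs()['grip_width'])"
```

```text
t 36.6 shift [ 0.0001  0.0001 -0.0002] twist None pos [562.7  50.4 194.8] yaw 61.2 j6 26.2 F [ 0.5 -0.3  1. ]
[-0.02071012 -0.08390002  0.24550773] 24.104818921860442
```

Call:
play_rows --commands '[{"x": 0, "y": 0, "z": 0, "twist": 1}, {"x": 0, "y": 0, "z": 0, "twist": 2}, {"x": 0, "y": 0, "z": 0, "twist": 3}, {"x": 0, "y": 0, "z": 0, "twist": 3}, {"x": 0, "y": 0, "z": 0, "twist": 3}, {"x": 0, "y": 0, "z": 0, "twist": 3}, {"x": 0, "y": 0, "z": 0, "twist": 3}, {"x": 0, "y": 0, "z": 0, "twist": 3}]'

```text
time: 37.45
tool_pos: [562.7, 50.4, 194.8]
tcp_rot: [3.141, 0.0, 1.015]
contact_force: [-0.6, -0.1, -0.5]
grip_width: 24.3
finger_force: 30.9
```

```bash
python3 -c "
from h import *
goto(562.8,50.4,195);print(bot.get_obs()['moment'],bot.get_obs()['grip_width'])"
```

```text
t 37.5 shift [ 0.0001  0.0001 -0.0002] twist None pos [562.7  50.4 194.8] yaw 58.2 j6 29.2 F [-0.6 -0.1 -0.5]
[-0.02733616 -0.04201835  0.91806961] 24.345189334521542
```

It is firmly stiff (0.92 N m within 3°), so the plate is on the lid. Release and retreat.

Call:
play_rows --commands '[{"x": 0, "y": 0, "z": 0, "twist": -1}, {"x": 0, "y": 0, "z": 0, "twist": -1}, {"x": 0, "y": 0, "z": 0, "twist": -1}, {"x": 0, "y": 0, "z": 0, "twist": -1}, {"x": 0, "y": 0, "z": 0, "twist": -1}, {"x": 0, "y": 0, "z": 0, "twist": -1}, {"x": 0, "y": 0, "z": 0, "twist": -1}, {"x": 0, "y": 0, "z": 0, "twist": -1}]' --jaw 0.3

```text
time: 38.25
tool_pos: [562.7, 50.4, 194.8]
tcp_rot: [3.142, 0.0, 1.032]
contact_force: [0.5, 0.2, 0.2]
grip_width: 64.8
finger_force: 0.0
```

Call:
play_rows --commands '[{"x": 0, "y": 0, "z": -0.008, "twist": 0}, {"x": 0, "y": 0, "z": -0.025, "twist": 0}, {"x": 0, "y": 0, "z": -0.045, "twist": 0}, {"x": 0, "y": 0, "z": -0.065, "twist": 0}, {"x": 0, "y": 0, "z": -0.08, "twist": 0}, {"x": 0, "y": 0, "z": -0.08, "twist": 0}, {"x": 0, "y": 0, "z": -0.08, "twist": 0}, {"x": 0, "y": 0, "z": -0.08, "twist": 0}]'

```text
time: 39.05
tool_pos: [562.2, 50.4, 273.8]
tcp_rot: [-3.14, 0.001, 1.033]
contact_force: [-1.0, -0.0, -0.8]
grip_width: 63.9
finger_force: 0.0
```

```bash
python3 -c "
from h import *
goto(562.8,50.4,195)
s=cap('scene')
a=s['pixels'][130:270,160:340]
cv2.imwrite('pics/c6.png',cv2.resize(a[:,:,::-1],None,fx=4,fy=4,interpolation=cv2.INTER_CUBIC))"
```

```text
t 39.0 shift [0.0004 0.0006 0.0788] twist None pos [562.2  50.4 273.8] yaw 59.2 j6 28.2 F [-1.  -0.  -0.8]
```

View pics/c6.png

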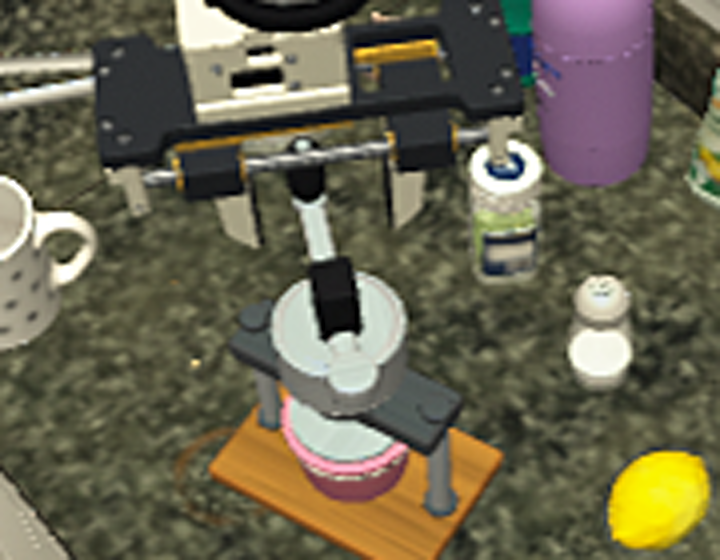

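The crank is upright and seated, with its cover at (340,335) on the tower; the gripper is clear and the bystanders are undisturbed. Handing in.

```bash
python3 -c "
from plant import bot
print(bot.close_job())"
```

```text
the job is handed in; nothing more can be done
None
```

I handed the job in at about 39 s: the crank dropped home, I wound it clockwise until it went stiff (about 0.9 N m) with the plate on the lid, and it stands seated with the gripper clear; no verdict came back.

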